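Clamp a pivot block in the vise and press its dowel pin home

ROBOT

A 6-joint arm with a two-finger parallel gripper is mounted at the origin on a cart in front of the work surface, level with it; the furniture and walls round the work are solid. World frame = base frame: x ahead of the robot, y to its left, z up, the work surface at z = 0. Lengths are in mm, angles in rad, forces in N, time in s.
With the tool pointing down it reaches from about 325 to 900 mm from the base axis. Payload 3.5 kg.
Tool frame: the origin (TCP) lies midway between the tips of the shut fingers; the grasp point (between the pads) lies env.grasp_offset behind it (env.grasp_offset is the distance from the TCP to the grasp point, in mm); z points along the fingers, y is the line along which they close (so a half turn about z gives the same grasp; the last joint's range is limited). The gripper opens to 85 mm and grips with 20 to 120 N. Pads are 22 mm wide; open, the fingers measure 114 mm over their backs; the gripper's body (76 mm by 85 mm) begins 54 mm behind the grasp point. The pads swing forward as they close: fully open they stand 13 mm farther back than shut.
Start: joints at [1.134, 0.276, -0.026, 1.268, 0, 1.467], TCP at [204.778, 590.498, 231.313] pointing down, gripper open.
Joint ranges: [-3.12, 3.12], [-0.85, 1.88], [-1.08, 1.24], [-1.95, 2.15], [-1.57, 1.53], [-3.14, 3.14]. Speed limits (rad/s): [2.57, 2.57, 3.14, 3.14, 3.14, 3.14].

INTERFACE

Orientations are given as a 3x3 rotation matrix whose columns are the frame's x, y, z axes.
In Python, from cell import env gives the robot as it stands.
- The arm moves only by the tool send_rows, never from a script. Its argument "steps" is a list of rows, each a list of 2 entries, a list of its own where there are three numbers: the shift along the tool's x, y, z in cm, then the turn about the tool's z in rad. A call has 1 to 5 rows; each row is the pose to reach, as a shift and turn from the pose commanded when the call began, along the tool's axes at that moment; what a row does not reach only later rows make up. A row lasts 1/12 s, in which the tool goes at most 41.7 mm and 7.16 degrees, less where a joint would pass 70% of its speed; a pose out of reach is approached as far as the arm can. A call with a gripper value outside its range is refused whole. "grip" is the closure, from 0 (fully open) to 1 (shut), set as the call begins (left out, the last holds). The fingers move at their own pace and stop on an object; "squeeze" is the grip in N (left out, the last holds). Time passes only in rows, so rows that repeat a pose let the fingers close. It gives the time, the measured TCP pose, the force, the opening and the grip force at its end, in the units of the state.
- env.observe(): the state, without advancing time (a new reading comes with each control period).
- env.capture(name): name is "scene" or "side" or "wrist"; returns a dict with "img" (400x640x3 uint8, red, green, blue), "depth" (400x640 float32, mm along the optical axis (not along the pixel's ray), 0 where there is no reading), "fovy" (degrees; the focal length in pixels is half the picture's height over the tangent of half this angle, whatever the lens; pixels are square), "cx", "cy" (the principal point, pixels), "R" (3x3) and "t" (3): a world point X has camera coordinates R X + t. Camera axes: x right, y down, z forward; pixel columns grow to the right and rows downward; lengths in mm; the calibration is good to about 2 mm. A picture is of the moment at which its call begins.
- env.close_job(): hands the job in; it is judged then, once.
The state is a dict: "t": time; "joints": joint angles; "joint_velocities": joint speeds; "tau": joint torques, N m; "position": TCP position; "tcp_rot": TCP orientation; "contact_force": force on the tool from outside, world axes, zero at the start; "wrist_torque": the same for the moment, N m; "width": finger opening in mm; "gripper_force": force on a finger pad.
Only numpy, scipy, OpenCV 4.12 (cv2) and the standard library are available. Lean on these libraries where they do the work, as an engineer would, in place of code of your own. Each camera call takes 0.05 s, during which the arm holds its last target. There are 200 camera calls.

TASK

Turn the crank of the vise, over the top towards the press's front, until its jaw clamps the steel block tight, and leave it tight. Then pull the ball of the arbor press's spring-return lever down until the ram has pushed the dowel pin in flush with the top of the block, and keep holding the lever down so that the ram stays firmly pressed on the block while the pin settles: finish while holding it, do not let go. Leave the other tools and parts on the table where they lie.

Things in the scene. Friction and masses are not known exactly. Their poses are not given: they have to be found in the camera images.
- press: Bench arbor press of grey cast iron with a dark steel vise bolted across its base, 240 mm high, base 185 x 110 mm; fixed. Origin on the table top straight under the ram; its own z is up, -x is its front (the lever leans out that way), +y is the side with the vise's crank, -y the side with the press lever.
- jaw: Moving jaw of the vise (70 mm wide, top 96 mm above the table); it slides along the press's -y towards the fixed jaw, 2.4 mm for each rad of the crank. Origin at the foot of its face. With the crank at 0 it stands 8 mm away from having the block gripped.
- crank (a joint): Crank of the vise's screw, rad, about the press's y. At 0 its grip is at the back (press +x), 20 degrees below level; it grows as the grip goes up, over the top and down to the front, closing the jaw. It runs with 4 to 7 N at the grip until the block is gripped at about 3.35, then stiffens: 10 N at 3.55, 20 N at 3.7 (tight). Let go, it eases back to about 3.4 and stays, still tight.
- grip_center (a point): Middle of the crank's black revolving grip: round bar 18 mm thick, 48 mm long, lying along the press's y and sticking out on its +y side; it spins freely on its pin.
- crank_axis (a point): Centre of the circle that grip_center runs round, 80 mm above the table (radius 40 mm, in the press's x-z plane).
- lever (a joint): Press lever, in rad: 0 at the top (50 degrees above level, leaning out to the press's -x), grows as the ball is pulled forward and down; a spring takes it back up when let go. The ram goes down 22 mm for each rad. Ram meets the pin at about 0.55 to 0.75 and block at about 1.18.
- lever_ball (a point): Centre of the black ball, 30 mm across, at the lever's end; 150 mm from lever_pivot. It takes about 4 to 7 N along its path to move the lever, 11 to 13 N while the pin is going in; then the ram meets the block's top and 15 to 25 N keeps it firmly down.
- lever_pivot (a point): Point on the lever's level axis (the press's y) in the plane of the ball; the ball goes round it in the press's x-z plane.
- ram: Square steel ram, 24 x 24 mm; origin at the centre of its lower face; 133 mm above the table with the lever up.
- block: Bored steel pivot block (0.6 kg), 50 x 30 mm, 55 mm high, standing loose on the vise's bed (52 mm above the table) between the jaws, under the ram. Origin at the centre of its underside.
- dowel (a joint): Steel dowel pin, 10 mm thick, started upright in the block's top: how far it has been pressed in, in m. 0: 14 mm stand proud; 0.014: flush with the block's top. It needs about 40 N at the pin.
- dowel_top (a point): Centre of the dowel pin's upper end.
- caliper: Vernier caliper lying on the table, 220 mm; bystander.
- chisel: Cold chisel, 166 mm; bystander.
- wrench: Combination wrench, 201 mm; bystander.
- oil_can: Green oil can with a spout, 70 mm wide, 160 mm high; bystander.
- nut: Hex nut, 24 mm; bystander.
- bolt: Carriage bolt, 100 mm; bystander.
Mind the look-alikes: they are no part of the job. Several things have the shape of the block; the one meant has the colours described above.

How it is judged (in metres and radians):
On the way, in this order (a step that is already met when the one before it is completed fails the run):
1. the vise's jaw clamps the block while the pin still stands proud (contact force between jaw and block above 15 N and value of joint dowel below 0.006 m), for 0.2 s.
2. the pin is pressed home by the ram with the block clamped (contact force between jaw and block above 15 N and value of joint dowel above 0.0125 m), for 0.2 s.
At the end, for the whole second after the job is handed in: The pin is flush (within 1.5 mm) with the top of the block, which stands upright (within 0.06 rad) on the vise's bed, clamped by the jaw with more than 15 N; the robot is still holding the lever down (more than 3 N on it) so that the ram bears on the block and pin with more than 20 N (all of step 2 and contact force between ram and block above 20 N and value of joint lever above 1.05 rad and angle between block's own z axis and vertical below 0.06 rad and z of block in the frame of press between 0.049 and 0.055 m and contact force between any of the fingers, the arm and press above 3 N); the arm keeps its last pose, push and grip.
It fails at once if a bystander is pushed more than 30 mm (distance of any of caliper, chisel, wrench, oil_can, nut, bolt from where it was at the start of the episode above 0.03 m).
It also fails if it takes over 72 s, if anything falls off the work surface, if the arm or the gripper's body presses on something with over 40 N, if the wrist force passes 120 N, or if a joint passes its speed limit or range.

## Working session

There is one attempt and no reset: what is moved stays moved. The work goes in short steps, Python scripts to look and compute and a tool call to move; the robot and the scene stay as the last step left them, time stands still between calls to the robot, and variables do not carry over. Pictures are saved under pics/ and viewed, at most 10 in all, crops included, and the job is handed in when it is done.

Besides the shell and the picture viewer there is one more tool, called after "Emit:" by a JSON object that holds its "method" and its "body", one argument or row to a line. send_rows: Moves the arm, as the interface text tells. Its arguments: {"type":"object","properties":{"steps":{"type":"array","items":{"type":"array"}},"grip":{"type":"number"},"squeeze":{"type":"number"}},"required":["steps"]}

```bash
ls; mkdir -p pics; python3 - <<'E'
from cell import env
import cv2,numpy as np
np.set_printoptions(precision=3,suppress=True)
o=env.observe();print(o, env.grasp_offset)
for n in("scene","side"):
    c=env.capture(n);cv2.imwrite(f"pics/{n}0.png",c["img"][:,:,::-1]);np.savez(f"{n}0.npz",**c)
    print(n,c["fovy"],c["cx"],c["cy"],c["R"],c["t"],-c["R"].T@c["t"])
E
```

```text
pics
{'t': 0.0, 'joints': array([ 1.134,  0.277, -0.028,  1.268, -0.   ,  1.467]), 'joint_velocities': array([ 0.001,  0.001, -0.002,  0.   , -0.001, -0.   ]), 'tau': array([ -0.   , -44.551,  29.52 ,   0.016,  -0.   ,  -0.   ]), 'position': array([204.454, 589.798, 230.151]), 'tcp_rot': array([[-0.945,  0.328, -0.001],
       [ 0.328,  0.945, -0.002],
       [ 0.   , -0.002, -1.   ]]), 'contact_force': array([-0.399, -0.936, -0.2  ]), 'wrist_torque': array([-0.01 , -0.003, -0.008]), 'gripper_force': 0.0, 'width': 85.44311676154325} 18.700000000000003
scene 52.25583344674448 316.16358827134 198.85145406375193 [[-0.886 -0.463  0.025]
 [-0.282  0.496 -0.821]
 [ 0.368 -0.734 -0.571]] [439.09  364.719 742.674] [218.729 567.539 712.35 ]
side 51.72635741202815 317.9365842011217 205.1908657411164 [[-0.83  -0.558 -0.01 ]
 [-0.472  0.712 -0.519]
 [ 0.297 -0.426 -0.855]] [399.106 432.223 841.42 ] [285.609 273.19  947.567]
```

View pics/scene0.png

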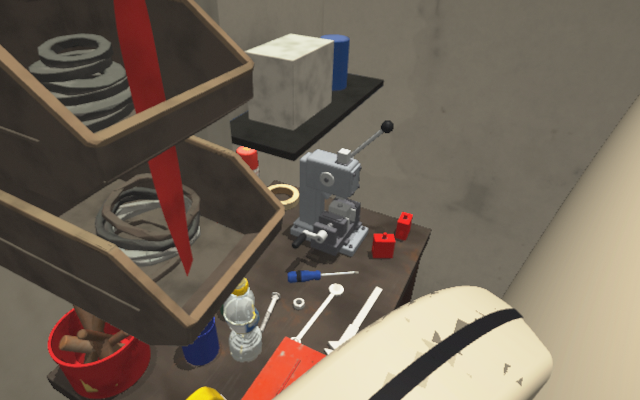

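View pics/side0.png

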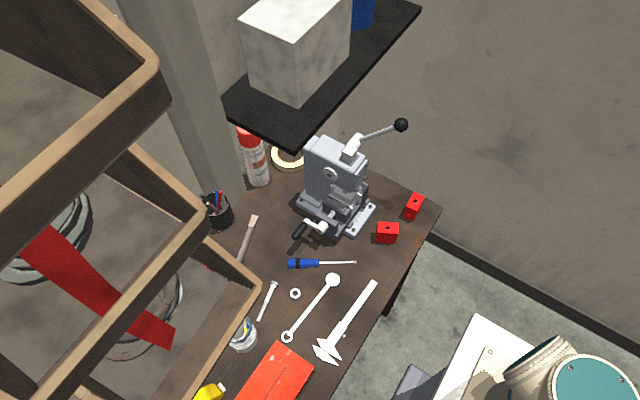

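Scene view: the press is at about (330,200), its ball at (388,127), and the crank grip (dark) at about (300,238) with a white crank arm at (318,236). The red blocks at (383,245) and (404,226) are look-alikes of the block. The steel block stands in the vise at about (343,212). Side view: ball (401,125), grip (299,231).

```bash
cat > h.py <<'E'
import numpy as np,cv2
def load(n): return dict(np.load(n+".npz"))
def f(c): return 200/np.tan(np.radians(c["fovy"])/2)
def pts(c):
    v,u=np.mgrid[0:400,0:640];d=c["depth"].astype(float)
    P=np.stack([(u-c["cx"])/f(c)*d,(v-c["cy"])/f(c)*d,d],-1)
    return (P-c["t"])@c["R"]
def ray(c,u,v):
    d=c["R"].T@np.array([(u-c["cx"])/f(c),(v-c["cy"])/f(c),1]);return -c["R"].T@c["t"],d/np.linalg.norm(d)
def proj(c,X):
    p=c["R"]@np.asarray(X,float)+c["t"];return p[:2]/p[2]*f(c)+[c["cx"],c["cy"]]
def tri(obs):
    A=0;b=0
    for c,u,v in obs:
        o,d=ray(c,u,v);M=np.eye(3)-np.outer(d,d);A=A+M;b=b+M@o
    return np.linalg.solve(A,b)
E
python3 - <<'E'
from h import *
np.set_printoptions(precision=1,suppress=True)
s,d=load("scene0"),load("side0")
out=[]
for n,c,x,y in(("scene",s,270,100),("side",d,270,100)):
    P=pts(c);crop=c["img"][y:y+160,x:x+160,::-1]
    out.append(cv2.resize(crop,(400,400),interpolation=cv2.INTER_CUBIC))
cv2.imwrite("pics/crop0.png",np.hstack(out))
for c,(u0,v0) in((s,(388,127)),(d,(401,125))):
    g=c["img"].max(2)[v0-20:v0+20,u0-20:u0+20]<60
    n,l,st,ce=cv2.connectedComponentsWithStats(g.astype(np.uint8))
    k=1+st[1:,4].argmax();print(ce[k]+[u0-20,v0-20],st[k], pts(c)[v0,u0])
for c,L in((s,[(300,238),(318,236),(330,160),(343,212)]),(d,[(299,231),(315,228),(330,150)])):
    for u,v in L: print(u,v,pts(c)[v,u],c["img"][v,u])
E
```

```text
[386.6 126.7] [ 13  14  12  12 104] [ 466.2 -286.6  313.6]
[400.6 124.8] [ 13  13  14  14 140] [ 469.8 -289.2  319.5]
300 238 [580.9 -76.   85.8] [50 51 51]
318 236 [ 546.2 -101.4   87.6] [124 124 119]
330 160 [ 573.  -206.6  234.9] [202 206 206]
343 212 [ 527.3 -201.1  100.9] [98 99 95]
299 231 [582.4 -72.6  85.9] [75 76 75]
315 228 [ 556.  -100.8   84.2] [125 127 125]
330 150 [ 589.8 -213.8  236. ] [230 233 237]
```

View pics/crop0.png

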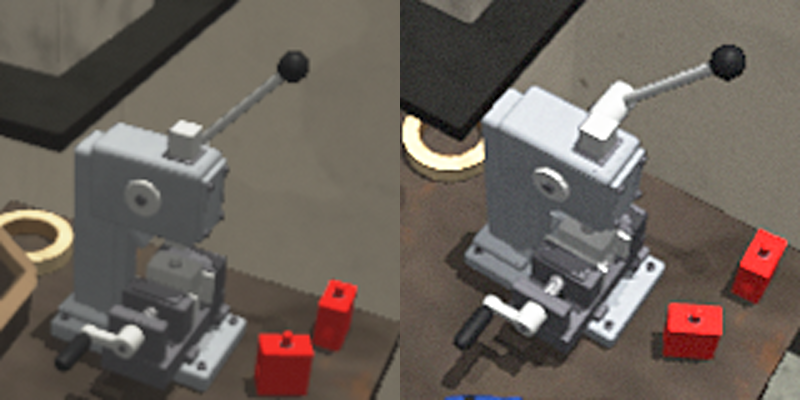

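Crop: the steel block (grey) with its pin is between the jaws at left-crop (172,268). The red ones at (285,360) and (337,315) are decoys. Crank hub is at (128,340) and black grip at (73,350). Next I fit the press yaw.

```bash
python3 - <<'E'
from h import *
np.set_printoptions(precision=3,suppress=True)
s,d=load("scene0"),load("side0")
print("ball",tri([(s,386.6,126.7),(d,400.6,124.8)]))
for c,(x0,y0,x1,y1) in((s,(305,162,352,195)),(d,(308,150,350,190))):
    P=pts(c)[y0:y1,x0:x1].reshape(-1,3);P=P[P[:,2]>120]
    rng=np.random.default_rng(0);best=None
    for _ in range(400):
        q=P[rng.choice(len(P),3,0)];n=np.cross(q[1]-q[0],q[2]-q[0]);n/=np.linalg.norm(n)+1e-9
        if abs(n[2])>.2: continue
        m=abs((P-q[0])@n)<2.5
        if best is None or m.sum()>best.sum(): best=m
    Q=P[best];ce=Q.mean(0);n=np.linalg.svd(Q-ce,full_matrices=0)[2][2];print("side plane",n,ce,best.sum(),len(P),"yaw of +y",np.degrees(np.arctan2(n[1],n[0])))
    A=pts(c)[90:270,270:400].reshape(-1,3)
    for lo,hi in((225,245),(12,24),(20,34)):
        T=A[(A[:,2]>lo)&(A[:,2]<hi)&(A[:,0]>420)&(A[:,0]<720)&(A[:,1]<-20)]
        if len(T)>20:
            print(lo,np.median(T[:,2]),len(T),cv2.minAreaRect(T[:,:2].astype(np.float32)))
# points along lever rod
for c,a,b in((s,(350,155),(380,132)),(d,(360,137),(392,127))):
    for t in np.linspace(0,1,5):
        u,v=[int(round(a[i]+t*(b[i]-a[i]))) for i in(0,1)];print((u,v),pts(c)[v,u])
E
```

```text
ball [ 474.02  -300.431  307.038]
side plane [ 0.003  1.    -0.001] [ 568.99  -190.107  195.543] 945 1550 yaw of +y 89.83429703479881
225 234.69566063865895 849 ((573.4231567382812, -448.3811950683594), (621.7858276367188, 191.520263671875), 83.0341567993164)
12 20.857591399733703 567 ((619.335205078125, -445.7327575683594), (275.6752014160156, 669.1036376953125), 13.013017654418945)
20 25.3077318723713 823 ((619.43701171875, -444.1251220703125), (274.8585205078125, 672.2320556640625), 13.187572479248047)
side plane [-0.007 -1.    -0.012] [ 575.726 -188.032  200.967] 763 1435 yaw of +y -90.374111010733
225 235.0217712307328 1205 ((588.740966796875, -243.02056884765625), (241.06326293945312, 176.42752075195312), 74.9260482788086)
12 21.031953209585588 744 ((552.5731201171875, -195.63705444335938), (224.21063232421875, 308.9967346191406), 31.18157386779785)
20 24.296466477186037 979 ((549.6495971679688, -195.01101684570312), (224.3762969970703, 303.5373229980469), 29.78358268737793)
(350, 155) [ 531.023 -226.512  250.544]
(358, 149) [ 536.831 -292.339  234.818]
(365, 144) [ 520.211 -293.447  252.587]
(372, 138) [ 503.923 -293.163  273.129]
(380, 132) [ 484.861 -290.005  294.951]
(360, 137) [ 561.694 -297.907  215.467]
(368, 134) [ 542.796 -297.882  237.806]
(376, 132) [ 523.043 -294.437  260.132]
(384, 130) [ 505.462 -293.96   277.941]
(392, 127) [ 489.389 -294.253  296.877]
```

```bash
python3 - <<'E'
from h import *
np.set_printoptions(precision=1,suppress=True,linewidth=200)
s,d=load("scene0"),load("side0")
H=np.full((24,16),-99);
for c in(s,d):
    P=pts(c)[c["depth"]>0]
    i=np.floor((P[:,1]+500)/50).astype(int);j=np.floor((P[:,0]-100)/50).astype(int)
    m=(i>=0)&(i<24)&(j>=0)&(j<16)&(P[:,2]<700)
    np.maximum.at(H,(i[m],j[m]),P[m,2].astype(int))
print("x:",[100+50*j for j in range(16)])
for i in range(24): print(-500+50*i,H[i])
# grip segmentation in both views
for c,(u0,v0) in((s,(299,239)),(d,(299,231))):
    P=pts(c);m=(c["img"].max(2)<85)&(P[...,2]>45)&(P[...,1]>-100)&(P[...,1]<-30)&(P[...,0]>530)&(P[...,0]<640)
    m[:,:u0-25]=0;m[:,u0+25:]=0
    n,l,st,ce=cv2.connectedComponentsWithStats(m.astype(np.uint8));k=1+st[1:,4].argmax()
    q=P[l==k];print(ce[k],st[k],q.mean(0),np.percentile(q,[5,95],axis=0), c["img"][l==k].mean(0))
E
```

```text
x: [100, 150, 200, 250, 300, 350, 400, 450, 500, 550, 600, 650, 700, 750, 800, 850]
-500 [-99 -99 -99 -99 -99 -99 -99 -99 -99 -99 265 437 440 441 441 521]
-450 [-99 -99 -99 -99 -99 -99 -99 -99 -99 -99 266 438 441 441 441 527]
-400 [-99 -99 -99 -99   4   4   4   4   4   3 265 440 443 443 441 534]
-350 [-99 -99 -99 -99   3  71  69 325 227 212 265 439 443 443 443 540]
-300 [-99 -99 -99 -99   4  58  57 327 286 225 265 439 443 443 443 547]
-250 [-99 -99 -99 -99   4  58  73  31 266 265 266 381 441 442 441 550]
-200 [  2   0 -99 -99   5   5  60  32 238 237 264 265 266 266 266 497]
-150 [  5   0 -99 -99   4   4  18  18 101 101 261 264 265 573 573 -99]
-100 [ 13   3 -99 -99   4  10   6  20  93  89   5   4  14 597 597 -99]
-50 [ 14   0 -99 -99   4  11   9  10  29  31   5  16  22 601 601 595]
0 [261   3 -99 -99   3  12   5   8  16  22   6  20  18 131  20 346]
50 [  2   0 -99 -99   3  14  13  10  14  17  47   3   1 -99 -99 541]
100 [-99 -99 -99 -99   3  13  12 353 584 699 699 699 699  90 615 616]
150 [-99 -99 -99 -99   4  55  56 345 699 622 660 660 699 690 607 -99]
200 [-99 -99 -99 -99 -99  54  
[... 201 characters left out ...]
-99 -99 -99 372 591 655 596 519 445 421 112 248]
400 [-99 -99 -99 -99 -99 -99 -99 -99 -99 -99 -99 -99 111 309   2 194]
450 [-99 684 682 -99 -99 -99 -99 -99 -99 -99 -99 -99 -99 -99 -99 163]
500 [-99 681 682 -99 -99 -99 -99 -99 -99 -99 -99 -99 -99 -99 -99 -99]
550 [-99 -99 -99 -99 -99 -99 -99 -99 -99 -99 -99 -99 -99 -99 -99 -99]
600 [-99 -99 -99 -99 -99 -99 -99 -99 -99 -99 -99 -99 -99 -99 -99 -99]
650 [-99 -99 -99 -99 -99 -99 -99 -99 -99 -99 -99 -99 -99 -99 -99 -99]
[298.8 240.3] [292 233  15  16 126] [581.3 -71.2  82.2] [[575.2 -93.6  74.8]
 [589.7 -53.2  86.7]] [46.  45.9 45.3]
[298.7 230.9] [291 222  17  19 146] [584.1 -73.5  83.6] [[578.  -96.1  76.7]
 [592.3 -51.9  87.9]] [50.5 50.1 50.8]
```

```bash
python3 - <<'E'
from h import *
np.set_printoptions(precision=1,suppress=True)
s,d=load("scene0"),load("side0")
for n,a,b in(("grip",(298.8,240.3),(298.7,230.9)),("hub",(321,236),(322.2+0*1,226)),):
    X=tri([(s,*a),(d,*b)]);print(n,X,proj(s,X)-a,proj(d,X)-b)
# hub crop scan: bright
out=[]
for c,x,y in((s,285,215),(d,285,205)):
    out.append(cv2.resize(c["img"][y:y+50,x:x+50,::-1],(400,400),interpolation=cv2.INTER_NEAREST))
cv2.imwrite("pics/hub.png",np.hstack(out))
E
```

```text
grip [585.4 -76.3  76.9] [-0.4 -0.1] [0.4 0.1]
hub [ 547.4 -119.4   74. ] [-0.2 -0. ] [0.2 0.1]
```

View pics/hub.png

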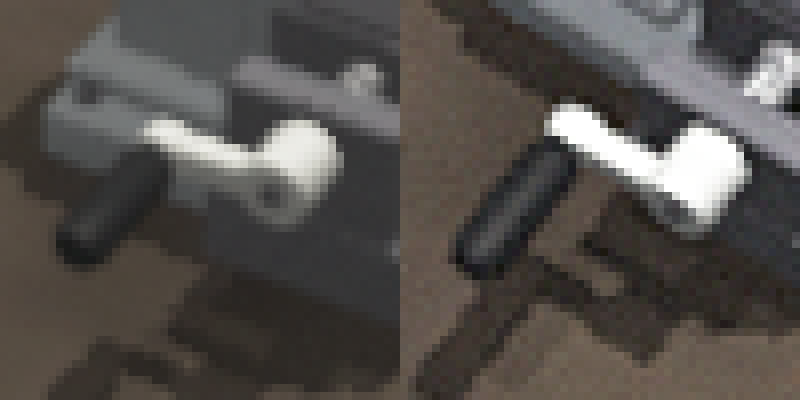

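```bash
cat >> h.py <<'E'
def rows(R,p,targets):
    """world waypoints (x,y,z,yaw_of_tool_y_deg) -> rows in cm, tool axes of R,p"""
    y0=np.degrees(np.arctan2(R[1,1],R[0,1]))
    for X in targets:
        s=R.T@(np.array(X[:3])-p)/10;t=np.radians(-(((X[3]-y0)+180)%360-180))
        print([[*np.round(s,2).tolist()],round(t,3)])
E
python3 - <<'E'
from h import *
s,d=load("scene0"),load("side0")
print(tri([(s,318.5,239.4),(d,320,231)]))
E
```

```text
[ 545.22974121 -104.53658224   74.85613253]
```

Emit:
{"method": "send_rows", "body": {
  "steps": [
    [[-2.3,-2.8,-0.5],0.12],
    [[-4.6,-5.6,-1.0],0.24],
    [[-6.9,-8.4,-1.5],0.36],
    [[-9.2,-11.2,-2.0],0.48],
    [[-11.5,-14.0,-2.5],0.6]
  ],
  "grip": 0
}}

```text
t: 0.52
position: [267.5, 418.7, 255.9]
tcp_rot: [[-0.591, 0.807, -0.001], [0.807, 0.591, -0.001], [-0.0, -0.001, -1.0]]
contact_force: [1.6, 0.1, -0.4]
width: 85.3
gripper_force: 0.0
```

Emit:
{"method": "send_rows", "body": {
  "steps": [
    [[-3.9,-1.4,-0.6],0.12],
    [[-7.8,-2.9,-1.2],0.24],
    [[-11.7,-4.3,-1.8],0.36],
    [[-15.6,-5.8,-2.4],0.48],
    [[-19.4,-7.2,-3.0],0.6]
  ]
}}

```text
t: 0.93
position: [324.4, 220.6, 286.1]
tcp_rot: [[-0.032, 0.999, -0.0], [0.999, 0.032, -0.0], [-0.0, -0.0, -1.0]]
contact_force: [0.5, -0.4, -0.6]
width: 85.0
gripper_force: 0.0
```

```bash
python3 - <<'E'
from h import *
from cell import env
o=env.observe();print(o["position"],o["joints"])
rows(o["tcp_rot"],o["position"],[(335,120,290,0),(340,40,290,0),(345,-40,290,0),(380,-76,290,0),(420,-76,290,0),(500,-76,270,0),(530,-76,260,0)])
E
```

```text
[324.35593317 220.56438052 286.09303695] [ 4.32081459e-01 -1.73870270e-01 -3.88175430e-01  1.35687106e+00
 -1.17610424e-04  1.97095187e+00]
[[-10.09, 0.74, -0.39], np.float64(0.032)]
[[-18.1, 0.99, -0.39], np.float64(0.032)]
[[-26.11, 1.23, -0.38], np.float64(0.032)]
[[-29.82, 4.61, -0.38], np.float64(0.032)]
[[-29.95, 8.61, -0.39], np.float64(0.032)]
[[-30.2, 16.61, 1.61], np.float64(0.032)]
[[-30.3, 19.61, 2.61], np.float64(0.032)]
```

Emit:
{"method": "send_rows", "body": {
  "steps": [
    [[-4,0.3,-0.1],0.032],
    [[-8,0.6,-0.2],0.032],
    [[-12,0.9,-0.3],0.032],
    [[-16,1.2,-0.3],0.032],
    [[-20,1.4,-0.4],0.032]
  ]
}}

```text
t: 1.35
position: [345.6, 21.4, 290.0]
tcp_rot: [[-0.005, 1.0, 0.0], [1.0, 0.005, 0.0], [0.0, 0.0, -1.0]]
contact_force: [0.9, -1.3, 0.9]
width: 85.5
gripper_force: 0.0
```

Emit:
{"method": "send_rows", "body": {
  "steps": [
    [[-3,2,0],0],
    [[-6,5,0],0],
    [[-8,8,0],0],
    [[-10,11.5,0.5],0],
    [[-10,15,1],0]
  ]
}}

```text
t: 1.77
position: [498.2, -79.7, 279.9]
tcp_rot: [[-0.0, 1.0, 0.001], [1.0, 0.0, -0.002], [-0.002, 0.001, -1.0]]
contact_force: [-0.0, 0.7, 0.4]
width: 85.7
gripper_force: 0.0
```

```bash
python3 - <<'E'
from h import *
from cell import env
o=env.observe();print(o["position"],o["joints"],o["tcp_rot"])
c=env.capture("wrist");cv2.imwrite("pics/w1.png",c["img"][:,:,::-1]);np.savez("w1.npz",**c);print(-c["R"].T@c["t"],c["R"][2])
E
```

```text
[498.24255573 -79.66803855 279.90355547] [-0.28581108  0.03829127 -0.20526114  1.3261103  -0.0015927   1.28475074] [[-2.33018677e-04  9.99999769e-01  6.38581443e-04]
 [ 9.99998266e-01  2.34198232e-04 -1.84769742e-03]
 [-1.84784655e-03  6.38149788e-04 -9.99998089e-01]]
[498.27592657 -14.49967347 422.23732066] [ 3.52036971e-04 -2.61579334e-01 -9.65181915e-01]
```

View pics/w1.png

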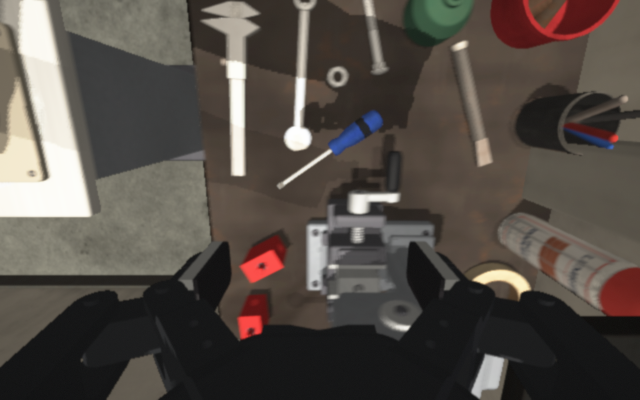

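Wrist view: black grip at (393,172), hub (358,203), base plate at (316,255), grey block with pin about (358,285). The grip lies along the image vertical, so the press yaw is about 0. The screwdriver at (350,140) is near the grip.

```bash
python3 - <<'E'
from h import *
np.set_printoptions(precision=1,suppress=True)
c=load("w1");s,d=load("scene0"),load("side0")
g=c["img"].max(2)[145:200,380:410]<55
n,l,st,ce=cv2.connectedComponentsWithStats(g.astype(np.uint8));k=1+st[1:,4].argmax();print(st[k],ce[k]+[380,145])
yy,xx=np.nonzero(l==k)
for u,v in((ce[k]+[380,145]),(380+xx[yy<yy.min()+3].mean(),145+yy.min()),(380+xx[yy>yy.max()-3].mean(),145+yy.max()+1),(349,212),(371,212),(308,222),(308,292),(358,290),(357,235)):
    o,r=ray(c,u,v)
    print((u,v),[ (o+r*(z-o[2])/r[2]) for z in(0,18,66,80,107)], pts(c)[int(v),int(u)])
u,v=ce[k]+[380,145]
print(tri([(s,298.8,240.3),(d,298.7,230.9),(c,u,v)]))
E
```

```text
[  0   0  22  47 636] [390.5 166.5]
(np.float64(390.5157232704403), np.float64(166.49213836477986)) [array([602.7, -82.6,   0. ]), array([598.2, -79.7,  18. ]), array([586.4, -72. ,  66. ]), array([582.9, -69.7,  80. ]), array([576.2, -65.4, 107. ])] [581.2 -68.4  84.4]
(np.float64(388.0), np.int64(145)) [array([597.1, -51.9,   0. ]), array([592.9, -50.3,  18. ]), array([581.7, -46.1,  66. ]), array([578.4, -44.8,  80. ]), array([572.1, -42.4, 107. ])] [597.1 -51.9   0.2]
(np.float64(392.25925925925924), np.int64(192)) [array([ 607.7, -120.7,    0. ]), array([ 603.1, -116.2,   18. ]), array([ 590.6, -104.1,   66. ]), array([ 587. , -100.6,   80. ]), array([580. , -93.8, 107. ])] [585.6 -99.5  84.3]
(349, 212) [array([ 544.5, -151.8,    0. ]), array([ 542.5, -146. ,   18. ]), array([ 537.3, -130.4,   66. ]), array([ 535.7, -125.8,   80. ]), array([ 532.8, -117. ,  107. ])] [ 535.1 -123.8   86.2]
(371, 212) [array([ 577.7, -151.8,    0. ]), array([ 574.3, -146. ,   18. ]), array([ 565.3, -130.4,   66. ]), array([ 562.6, -125.8,   80. ]), array([ 557.6, -117. ,  107. ])] [ 562.2 -125.    82.5]
(308, 222) [array([ 482.5, -167.9,   -0. ]), array([ 483.2, -161.3,   18. ]), array([ 485. , -143.9,   66. ]), array([ 485.5, -138.8,   80. ]), array([ 486.5, -129. ,  107. ])] [ 483.  -163.2   12.8]
(308, 292) [array([ 481.4, -288.9,    0. ]), array([ 482.1, -277.2,   18. ]), array([ 484.1, -246. ,   66. ]), array([ 484.6, -236.9,   80. ]), array([ 485.7, -219.4,  107. ])] [ 481.4 -289.    -0.2]
(358, 290) [array([ 562.8, -285.2,    0. ]), array([ 560.1, -273.6,   18. ]), array([ 552.7, -242.9,   66. ]), array([ 550.6, -233.9,   80. ]), array([ 546.5, -216.6,  107. ])] [ 545.  -210.6  116.4]
(357, 235) [array([ 557.9, -189.1,    0. ]), array([ 555.3, -181.6,   18. ]), array([ 548.6, -161.8,   66. ]), array([ 546.6, -156. ,   80. ]), array([ 542.8, -144.8,  107. ])] [ 545.6 -153.    87.2]
[582.3 -70.9  83.5]
```

```bash
python3 - <<'E'
from h import *
np.set_printoptions(precision=1,suppress=True)
c=load("w1");P=pts(c)
m=np.zeros((400,640),bool);m[148:196,378:408]=1
m&=(c["img"].max(2)<70)&(P[...,2]>55)
q=P[m];print(m.sum(),np.percentile(q,[2,50,98],axis=0))
for y in range(-105,-45,8):
    k=q[(q[:,1]>y)&(q[:,1]<y+8)]
    if len(k): print(y,len(k),k[:,0].min(),k[:,0].max(),np.percentile(k[:,2],[10,50,90]))
# bright hub / arm
h=np.zeros_like(m);h[185:220,345:402]=1;h&=(c["img"].min(2)>120)
q=P[h];print("arm",np.percentile(q,[2,50,98],axis=0))
for x in range(525,600,6):
    k=q[(q[:,0]>x)&(q[:,0]<x+6)]
    if len(k): print(x,len(k),np.percentile(k[:,1],[2,98]),np.percentile(k[:,2],[10,50,90]))
E
```

```text
618 [[575.4 -97.9  75.7]
 [582.3 -74.   84.3]
 [592.2 -52.4  87. ]]
-105 20 576.7589617161645 591.4357327683198 [80.8 83.6 84.6]
-97 92 575.4359276194235 592.6309524777438 [80.2 84.5 86. ]
-89 107 575.410459095402 592.9701156193005 [79.9 84.6 86.1]
-81 104 575.4396877674299 593.2633407849038 [80.5 84.5 86.3]
-73 110 575.3557419128734 592.935181965559 [80.7 84.4 86.5]
-65 107 575.633982411116 592.0570893870378 [80.1 84.3 86.2]
-57 71 576.4280560105395 591.9161058940965 [75.4 83.  84.9]
arm [[ 534.  -129.1    0.5]
 [ 553.9 -109.8   88.1]
 [ 615.5 -101.    97.7]]
525 6 [-128.9 -126.3] [96.5 96.9 97.4]
531 57 [-129.  -101.9] [86.9 88.7 97. ]
537 116 [-128.9 -100.8] [89.1 90.9 95. ]
543 110 [-128.9 -100.6] [90.2 91.4 93.2]
549 95 [-128.7 -101. ] [86.3 89.2 94.4]
555 73 [-129.  -101.6] [76.3 84.7 96.6]
561 66 [-128.6 -101.8] [51.8 84.4 96.9]
567 53 [-129.2 -101.6] [80.9 84.2 96.5]
573 46 [-112.9 -101.7] [81.1 83.8 84.9]
579 52 [-111.8 -101.3] [82.4 84.7 85.9]
585 41 [-111.8 -101.4] [81.6 84.2 85.6]
591 8 [-110.5 -102.1] [79.2 80.  81.4]
```

Emit:
{"method": "send_rows", "body": {
  "steps": [
    [[0.1,3.0,0],0],
    [[0.3,6.0,1.5],0],
    [[0.6,8.6,5],0],
    [[0.6,8.6,9],0],
    [[0.6,8.6,13],0]
  ]
}}

```text
t: 2.23
position: [584.6, -69.5, 148.9]
tcp_rot: [[-0.006, 1.0, 0.002], [1.0, 0.006, -0.0], [-0.0, 0.002, -1.0]]
contact_force: [0.8, -0.0, -0.3]
width: 85.4
gripper_force: 0.0
```

Emit:
{"method": "send_rows", "body": {
  "steps": [
    [[0,0,3],0],
    [[0,0,6],0],
    [[0,0,8],0],
    [[0,0,9.2],0],
    [[0,0,9.2],0]
  ]
}}

```text
t: 2.65
position: [579.5, -68.8, 54.8]
tcp_rot: [[-0.005, 1.0, -0.007], [1.0, 0.005, 0.002], [0.002, -0.007, -1.0]]
contact_force: [-0.6, 0.2, -0.6]
width: 84.9
gripper_force: 0.0
```

```bash
python3 - <<'E'
from h import *
from cell import env
o=env.observe();print(o["position"],o["joints"],o["tcp_rot"],o["contact_force"])
c=env.capture("scene");w=env.capture("wrist")
a=cv2.resize(c["img"][180:280,260:380,::-1],(480,400),interpolation=cv2.INTER_CUBIC)
b=w["img"][0:400,240:560,::-1]
cv2.imwrite("pics/g1.png",np.hstack([a,b]))
E
```

```text
[579.49798891 -68.8181192   54.79294853] [-2.28948170e-01  3.56421822e-01 -3.19246540e-01  9.02137707e-01
 -1.16549386e-05  1.33668510e+00] [[-0.00515756  0.99996338 -0.00682942]
 [ 0.9999854   0.00516846  0.00157952]
 [ 0.00161476 -0.00682117 -0.99997543]] [-0.56592728  0.19264037 -0.6450188 ]
```

View pics/g1.png

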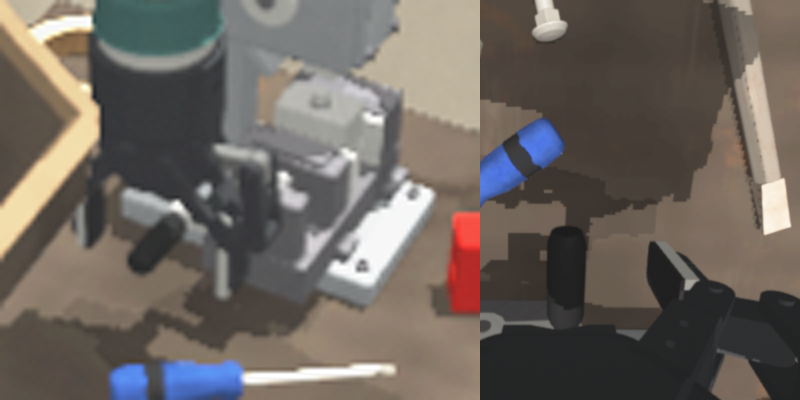

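The fingers straddle the grip: bar at crop (568,275) in the wrist half, and (155,240) in the scene half. I nudge to centre, then close.

Emit:
{"method": "send_rows", "body": {
  "steps": [
    [[-0.4,0.3,-0.2],0],
    [[-0.4,0.3,-0.2],0],
    [[-0.4,0.3,-0.2],0]
  ]
}}

```text
t: 3.0
position: [587.8, -74.4, 62.3]
tcp_rot: [[-0.005, 1.0, 0.004], [1.0, 0.005, -0.001], [-0.001, 0.004, -1.0]]
contact_force: [0.9, 1.0, -0.2]
width: 85.0
gripper_force: 0.0
```

Emit:
{"method": "send_rows", "body": {
  "steps": [
    [[0,0,0],0],
    [[0,0,0],0],
    [[0,0,0],0],
    [[0,0,0],0],
    [[0,0,0],0]
  ],
  "grip": 1,
  "squeeze": 60
}}

```text
t: 3.42
position: [585.6, -73.6, 60.2]
tcp_rot: [[-0.005, 1.0, -0.0], [1.0, 0.005, -0.0], [-0.0, -0.0, -1.0]]
contact_force: [0.2, -0.5, 1.0]
width: 25.4
gripper_force: 0.0
```

Emit:
{"method": "send_rows", "body": {
  "steps": [
    [[0,0,0],0],
    [[0,0,0],0],
    [[0,0,0],0],
    [[0,0,0],0],
    [[0,0,0],0]
  ]
}}

```text
t: 3.83
position: [584.6, -73.5, 59.9]
tcp_rot: [[-0.005, 1.0, -0.002], [1.0, 0.005, 0.0], [0.0, -0.002, -1.0]]
contact_force: [-4.5, -0.7, 2.7]
width: 16.7
gripper_force: 58.6
```

```bash
python3 - <<'E'
import numpy as np
p0=-0.1;n=30;ph=p0+np.linspace(0,3.45,n+1)
for k in range(0,n,5):
    print([[[0,round(4*(np.cos(a)-np.cos(ph[k])),2),round(-4*(np.sin(a)-np.sin(ph[k])),2)] for a in ph[k+1:k+6]]],round(ph[k+5]+.349,2))
E
```

```text
[[[0, np.float64(0.02), np.float64(-0.46)], [0, np.float64(-0.01), np.float64(-0.92)], [0, np.float64(-0.1), np.float64(-1.37)], [0, np.float64(-0.24), np.float64(-1.81)], [0, np.float64(-0.42), np.float64(-2.23)]]] 0.82
[[[0, np.float64(-0.23), np.float64(-0.4)], [0, np.float64(-0.51), np.float64(-0.76)], [0, np.float64(-0.83), np.float64(-1.1)], [0, np.float64(-1.18), np.float64(-1.39)], [0, np.float64(-1.57), np.float64(-1.64)]]] 1.4
[[[0, np.float64(-0.41), np.float64(-0.21)], [0, np.float64(-0.84), np.float64(-0.36)], [0, np.float64(-1.29), np.float64(-0.47)], [0, np.float64(-1.75), np.float64(-0.52)], [0, np.float64(-2.21), np.float64(-0.52)]]] 1.97
[[[0, np.float64(-0.46), np.float64(0.05)], [0, np.float64(-0.9), np.float64(0.15)], [0, np.float64(-1.34), np.float64(0.31)], [0, np.float64(-1.75), np.float64(0.51)], [0, np.float64(-2.14), np.float64(0.76)]]] 2.55
[[[0, np.float64(-0.36), np.float64(0.29)], [0, np.float64(-0.68), np.float64(0.62)], [0, np.float64(-0.96), np.float64(0.99)], [0, np.float64(-1.19), np.float64(1.38)], [0, np.float64(-1.38), np.float64(1.8)]]] 3.12
[[[0, np.float64(-0.14), np.float64(0.44)], [0, np.float64(-0.23), np.float64(0.89)], [0, np.float64(-0.26), np.float64(1.35)], [0, np.float64(-0.25), np.float64(1.81)], [0, np.float64(-0.18), np.float64(2.26)]]] 3.7
```

Emit:
{"method": "send_rows", "body": {
  "steps": [
    [[0,0.02,-0.46],0],
    [[0,-0.01,-0.92],0],
    [[0,-0.1,-1.37],0],
    [[0,-0.24,-1.81],0],
    [[0,-0.42,-2.23],0]
  ]
}}

```text
t: 4.25
position: [580.2, -73.5, 81.8]
tcp_rot: [[-0.005, 1.0, -0.003], [1.0, 0.005, 0.0], [0.0, -0.003, -1.0]]
contact_force: [-2.9, -1.4, -10.9]
width: 16.3
gripper_force: 58.6
```

Emit:
{"method": "send_rows", "body": {
  "steps": [
    [[0,-0.23,-0.4],0],
    [[0,-0.51,-0.76],0],
    [[0,-0.83,-1.1],0],
    [[0,-1.18,-1.39],0],
    [[0,-1.57,-1.64],0]
  ]
}}

```text
t: 4.67
position: [564.8, -73.5, 98.3]
tcp_rot: [[-0.005, 1.0, -0.001], [1.0, 0.005, 0.001], [0.001, -0.001, -1.0]]
contact_force: [-1.9, -1.3, -16.4]
width: 16.1
gripper_force: 58.7
```

Emit:
{"method": "send_rows", "body": {
  "steps": [
    [[0,-0.45,-0.1],0],
    [[0,-0.9,-0.2],0],
    [[0,-1.35,-0.28],0],
    [[0,-1.8,-0.33],0],
    [[0,-2.25,-0.33],0]
  ]
}}

```text
t: 5.08
position: [546.1, -73.4, 103.7]
tcp_rot: [[-0.006, 1.0, 0.007], [1.0, 0.006, 0.001], [0.001, 0.007, -1.0]]
contact_force: [5.7, 3.6, -12.9]
width: 16.5
gripper_force: 59.1
```

Emit:
{"method": "send_rows", "body": {
  "steps": [
    [[0,-0.46,0.05],0],
    [[0,-0.9,0.15],0],
    [[0,-1.34,0.31],0]
  ]
}}

```text
t: 5.33
position: [535.5, -73.3, 102.4]
tcp_rot: [[-0.006, 1.0, 0.013], [1.0, 0.006, 0.002], [0.002, 0.013, -1.0]]
contact_force: [7.2, 4.6, -5.7]
width: 16.5
gripper_force: 60.0
```

Emit:
{"method": "send_rows", "body": {
  "steps": [
    [[0,-0.49,0.15],0],
    [[0,-0.98,0.49],0],
    [[0,-1.42,0.9],0],
    [[0,-1.79,1.37],0],
    [[0,-2.09,1.89],0]
  ]
}}

```text
t: 5.75
position: [513.1, -73.0, 86.9]
tcp_rot: [[-0.006, 1.0, 0.009], [1.0, 0.006, 0.002], [0.002, 0.009, -1.0]]
contact_force: [-7.0, 7.4, 17.8]
width: 16.4
gripper_force: 62.8
```

Emit:
{"method": "send_rows", "body": {
  "steps": [
    [[0,-0.17,0.45],0],
    [[0,-0.3,0.91],0],
    [[0,-0.37,1.38],0],
    [[0,-0.37,1.38],0]
  ]
}}

```text
t: 6.08
position: [505.2, -73.0, 69.2]
tcp_rot: [[-0.006, 1.0, 0.001], [1.0, 0.006, 0.002], [0.002, 0.001, -1.0]]
contact_force: [-6.4, 5.1, 4.5]
width: 16.4
gripper_force: 61.2
```

Emit:
{"method": "send_rows", "body": {
  "steps": [
    [[0,0,0.3],0],
    [[0,0,0.6],0],
    [[0,0.0,0.9],0],
    [[0,0.05,1.2],0],
    [[0,0.05,1.2],0]
  ]
}}

```text
t: 6.5
position: [505.1, -73.0, 58.5]
tcp_rot: [[-0.005, 1.0, -0.001], [1.0, 0.005, 0.002], [0.002, -0.001, -1.0]]
contact_force: [-10.2, 7.2, 15.6]
width: 16.4
gripper_force: 62.6
```

Emit:
{"method": "send_rows", "body": {
  "steps": [
    [[0,0,0],0],
    [[0,0,0],0],
    [[0,0,0],0]
  ]
}}

```text
t: 6.75
position: [505.1, -73.0, 58.5]
tcp_rot: [[-0.005, 1.0, -0.001], [1.0, 0.005, 0.002], [0.002, -0.001, -1.0]]
contact_force: [-10.4, 6.5, 14.8]
width: 16.3
gripper_force: 62.6
```

Emit:
{"method": "send_rows", "body": {
  "steps": [
    [[0,-0.05,0.2],0],
    [[0,-0.1,0.4],0],
    [[0,-0.1,0.6],0],
    [[0,-0.1,0.6],0]
  ]
}}

```text
t: 7.08
position: [505.8, -73.1, 54.1]
tcp_rot: [[-0.006, 1.0, 0.002], [1.0, 0.006, 0.002], [0.002, 0.002, -1.0]]
contact_force: [-11.8, 7.5, 22.4]
width: 16.7
gripper_force: 63.5
```

Emit:
{"method": "send_rows", "body": {
  "steps": [
    [[0,0,0.1],0],
    [[0,0,0.1],0],
    [[0,0,0.1],0]
  ]
}}

```text
t: 7.33
position: [505.9, -73.1, 53.5]
tcp_rot: [[-0.006, 1.0, 0.003], [1.0, 0.006, 0.002], [0.002, 0.003, -1.0]]
contact_force: [-11.7, 7.7, 25.9]
width: 16.8
gripper_force: 63.7
```

Emit:
{"method": "send_rows", "body": {
  "steps": [
    [[0,0,0],0],
    [[0,0,0],0],
    [[0,0,0],0],
    [[0,0,0],0],
    [[0,0,0],0]
  ],
  "grip": 0
}}

```text
t: 7.75
position: [505.8, -74.5, 48.1]
tcp_rot: [[-0.005, 1.0, 0.002], [1.0, 0.005, -0.001], [-0.001, 0.002, -1.0]]
contact_force: [0.1, -0.6, -0.5]
width: 75.6
gripper_force: 0.0
```

Emit:
{"method": "send_rows", "body": {
  "steps": [
    [[0,0,-2],0],
    [[0,0,-5],0],
    [[0,0,-9],0],
    [[0,0,-13],0],
    [[0,0,-17],0]
  ]
}}

```text
t: 8.17
position: [504.3, -74.1, 218.8]
tcp_rot: [[-0.005, 1.0, -0.001], [1.0, 0.005, 0.0], [0.0, -0.001, -1.0]]
contact_force: [0.3, -0.8, 0.6]
width: 85.7
gripper_force: 0.0
```

Emit:
{"method": "send_rows", "body": {
  "steps": [
    [[0,-2,-4],0],
    [[0,-5,-8],0],
    [[0,-8,-11],0],
    [[0,-11,-14],0],
    [[0,-13,-17],0]
  ]
}}

```text
t: 8.58
position: [376.9, -74.4, 382.7]
tcp_rot: [[-0.005, 1.0, -0.001], [1.0, 0.005, 0.0], [0.0, -0.001, -1.0]]
contact_force: [0.3, -0.4, 0.2]
width: 85.3
gripper_force: 0.0
```

```bash
python3 - <<'E'
from h import *
from cell import env
np.set_printoptions(precision=3,suppress=True)
o=env.observe();print(o["t"],o["position"],o["joints"],o["tcp_rot"],o["contact_force"])
C={n:env.capture(n) for n in("scene","side","wrist")}
for n in C: np.savez(n+"2.npz",**C[n])
a=cv2.resize(C["scene"]["img"][100:260,270:430,::-1],(400,400),interpolation=cv2.INTER_CUBIC)
b=cv2.resize(C["wrist"]["img"][:,:,::-1],(400,250))
cv2.imwrite("pics/g2.png",np.hstack([a,np.vstack([b,np.zeros((150,400,3),np.uint8)])]))
L=[]
for n,(u0,v0) in(("scene",(387,127)),("side",(401,125))):
    c=C[n];g=c["img"].max(2)[v0-20:v0+20,u0-20:u0+20]<60
    k,l,st,ce=cv2.connectedComponentsWithStats(g.astype(np.uint8));k=1+st[1:,4].argmax();q=ce[k]+[u0-20,v0-20];print(n,q,st[k]);L.append((c,*q))
print("ball",tri(L))
E
```

```text
8.5833 [376.87  -74.398 382.68 ] [-0.363 -0.204 -0.214  1.562 -0.     1.202] [[-0.005  1.    -0.001]
 [ 1.     0.005  0.   ]
 [ 0.    -0.001 -1.   ]] [ 0.338 -0.44   0.211]
scene [380.087 119.3  ] [  0   0  26  28 207]
side [392.2   136.982] [  5  17  17  23 170]
ball [ 461.575 -217.522  359.343]
```

View pics/g2.png

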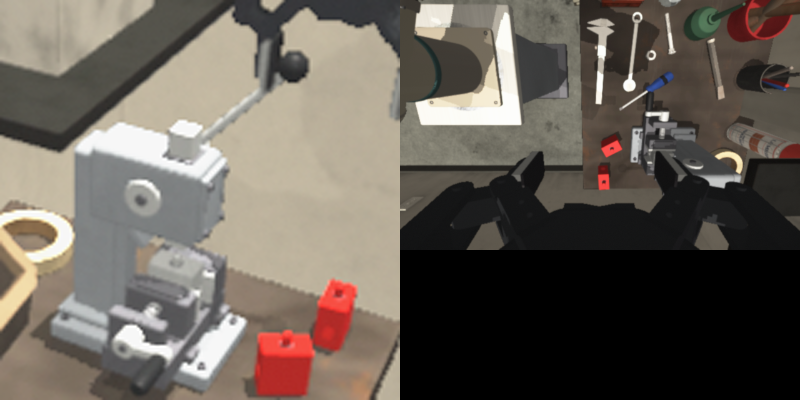

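Scene crop: the crank grip is now at the front, just below level, at (148,377). The jaw is against the block, and the pin still stands proud at (180,250). The ball at (292,66) is partly overlapped by the gripper, so I keep the earlier ball estimate and recheck it from the wrist camera.

Emit:
{"method": "send_rows", "body": {
  "steps": [
    [[-2.2,0.6,-0.3],-0.12],
    [[-4.5,1.2,-0.6],-0.24],
    [[-6.8,1.8,-1.0],-0.36],
    [[-9.0,2.5,-1.4],-0.48],
    [[-11.3,3.2,-1.7],-0.6]
  ]
}}

```text
t: 9.15
position: [411.9, -188.6, 397.4]
tcp_rot: [[-0.574, 0.819, -0.002], [0.819, 0.574, 0.001], [0.002, -0.001, -1.0]]
contact_force: [-0.2, 0.0, 0.8]
width: 85.3
gripper_force: 0.0
```

Emit:
{"method": "send_rows", "body": {
  "steps": [
    [[-2.2,-0.8,0],-0.12],
    [[-4.4,-1.5,0],-0.24],
    [[-6.6,-2.3,0],-0.36],
    [[-8.8,-3.0,0],-0.48],
    [[-11.1,-3.8,0],-0.6]
  ]
}}

```text
t: 9.57
position: [443.8, -301.5, 396.7]
tcp_rot: [[-0.936, 0.352, -0.002], [0.352, 0.936, 0.002], [0.003, 0.001, -1.0]]
contact_force: [0.7, 0.0, 1.0]
width: 85.3
gripper_force: 0.0
```

Emit:
{"method": "send_rows", "body": {
  "steps": [
    [[0,0,0],-0.12],
    [[0,0,0],-0.24],
    [[0,0,0],-0.37],
    [[0,0,0],-0.37],
    [[0,0,0],-0.37]
  ]
}}

```text
t: 9.98
position: [443.5, -300.5, 397.1]
tcp_rot: [[-1.0, -0.001, -0.002], [-0.001, 1.0, 0.002], [0.002, 0.002, -1.0]]
contact_force: [0.1, -0.6, 0.1]
width: 85.3
gripper_force: 0.0
```

```bash
python3 - <<'E'
from h import *
from cell import env
np.set_printoptions(precision=3,suppress=True)
o=env.observe();print(o["t"],o["position"],o["joints"],o["tcp_rot"],o["contact_force"])
c=env.capture("wrist");np.savez("w3.npz",**c)
cv2.imwrite("pics/w3.png",c["img"][:,:,::-1])
p=proj(c,(474,-300,307));print("expected ball px",p)
E
```

```text
9.9833 [ 443.549 -300.496  397.139] [-0.716  0.078  0.078  1.573 -0.    -0.717] [[-1.    -0.001 -0.002]
 [-0.001  1.     0.002]
 [ 0.002  0.002 -1.   ]] [ 0.107 -0.619  0.052]
expected ball px [319.619 235.617]
```

View pics/w3.png

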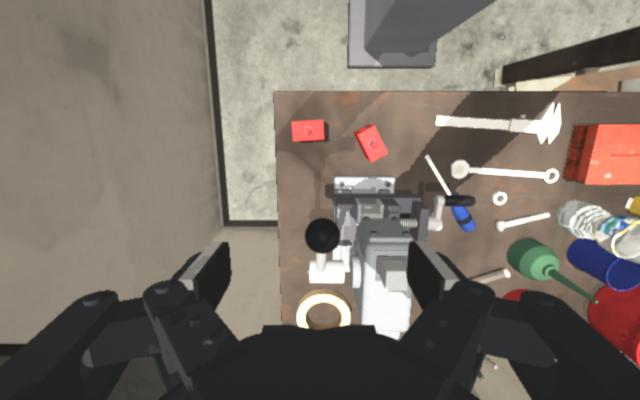

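Wrist view: black ball at (322,237) against a predicted (320,236), so the estimate holds to about 1.5 mm. Its white rod goes down toward (322,270), between the fingers. I descend and grip.

Emit:
{"method": "send_rows", "body": {
  "steps": [
    [[-1.5,0.1,1],0],
    [[-3.1,0.2,3],0],
    [[-3.1,0.2,6],0],
    [[-3.1,0.2,9],0],
    [[-3.1,0.2,11],0]
  ]
}}

```text
t: 10.45
position: [474.4, -297.1, 284.8]
tcp_rot: [[-1.0, -0.003, -0.003], [-0.003, 1.0, 0.002], [0.003, 0.002, -1.0]]
contact_force: [-0.7, -0.2, -0.1]
width: 85.5
gripper_force: 0.0
```

Emit:
{"method": "send_rows", "body": {
  "steps": [
    [[0,0,0],0],
    [[0,0,0],0],
    [[0,0,0],0]
  ]
}}

```text
t: 10.7
position: [475.3, -298.6, 289.9]
tcp_rot: [[-1.0, -0.004, 0.002], [-0.004, 1.0, -0.001], [-0.001, -0.001, -1.0]]
contact_force: [0.6, 0.9, 0.9]
width: 85.7
gripper_force: 0.0
```

Emit:
{"method": "send_rows", "body": {
  "steps": [
    [[0,0,0],0],
    [[0,0,0],0],
    [[0,0,0],0],
    [[0,0,0],0],
    [[0,0,0],0]
  ],
  "grip": 1,
  "squeeze": 80
}}

```text
t: 11.12
position: [474.3, -297.2, 289.8]
tcp_rot: [[-1.0, -0.004, 0.001], [-0.004, 1.0, 0.003], [-0.001, 0.002, -1.0]]
contact_force: [-0.2, -1.0, 5.1]
width: 26.8
gripper_force: 78.6
```

Emit:
{"method": "send_rows", "body": {
  "steps": [
    [[0,0,0],0],
    [[0,0,0],0],
    [[0,0,0],0],
    [[0,0,0],0]
  ]
}}

```text
t: 11.45
position: [474.8, -297.3, 290.2]
tcp_rot: [[-1.0, -0.005, 0.002], [-0.005, 1.0, 0.002], [-0.002, 0.002, -1.0]]
contact_force: [-0.3, 3.0, 5.5]
width: 26.9
gripper_force: 78.3
```

```bash
python3 - <<'E'
import numpy as np
a0=np.radians(130);th=np.array([0,.07,.14,.21,.28,.35,.42,.49,.56,.63,.7,.77,.84,.91,.98,1.05,1.1,1.14,1.18,1.22,1.26])
for k in range(0,20,5):
    print(th[k+5],[[0-float(round(15*(np.cos(a0+t)-np.cos(a0+th[k])),2)),0,-float(round(15*(np.sin(a0+t)-np.sin(a0+th[k])),2))] for t in th[k+1:k+6]])
E
```

```text
0.35 [[0.78, 0, 0.7], [1.51, 0, 1.46], [2.18, 0, 2.26], [2.8, 0, 3.11], [3.36, 0, 4.0]]
0.7 [[0.49, 0, 0.93], [0.92, 0, 1.89], [1.28, 0, 2.87], [1.56, 0, 3.88], [1.78, 0, 4.91]]
1.05 [[0.14, 0, 1.04], [0.22, 0, 2.09], [0.21, 0, 3.14], [0.14, 0, 4.18], [-0.01, 0, 5.22]]
1.26 [[-0.15, 0, 0.73], [-0.3, 0, 1.32], [-0.47, 0, 1.89], [-0.66, 0, 2.46], [-0.88, 0, 3.02]]
```

Emit:
{"method": "send_rows", "body": {
  "steps": [
    [[0.5,0,0.2],0],
    [[0.5,0,0.3],0]
  ],
  "squeeze": 110
}}

```text
t: 11.62
position: [470.8, -297.3, 286.9]
tcp_rot: [[-1.0, -0.005, 0.005], [-0.005, 1.0, 0.002], [-0.005, 0.002, -1.0]]
contact_force: [1.6, 4.3, 5.4]
width: 25.8
gripper_force: 109.2
```

Emit:
{"method": "send_rows", "body": {
  "steps": [
    [[0.3,0,0.4],0],
    [[1.0,0,1.15],0],
    [[1.7,0,1.95],0],
    [[2.3,0,2.8],0],
    [[2.86,0,3.7],0]
  ]
}}

```text
t: 12.03
position: [441.2, -297.2, 251.2]
tcp_rot: [[-1.0, -0.005, 0.003], [-0.005, 1.0, 0.001], [-0.003, 0.001, -1.0]]
contact_force: [6.6, 5.2, 5.2]
width: 25.5
gripper_force: 112.7
```

Emit:
{"method": "send_rows", "body": {
  "steps": [
    [[0.49,0,0.93],0],
    [[0.92,0,1.89],0],
    [[1.28,0,2.87],0]
  ]
}}

```text
t: 12.28
position: [436.0, -297.6, 222.4]
tcp_rot: [[-1.0, -0.007, 0.021], [-0.007, 1.0, 0.003], [-0.021, 0.003, -1.0]]
contact_force: [2.6, -20.1, 2.6]
width: 21.9
gripper_force: 36.0
```

Emit:
{"method": "send_rows", "body": {
  "steps": [
    [[0,0,0],0],
    [[0,0,0],0]
  ]
}}

```text
t: 12.45
position: [433.0, -296.4, 220.6]
tcp_rot: [[-1.0, -0.014, 0.012], [-0.014, 1.0, 0.006], [-0.012, 0.005, -1.0]]
contact_force: [12.7, 3.9, -0.5]
width: 21.2
gripper_force: 217.2
```

```bash
python3 - <<'E'
from h import *
from cell import env
np.set_printoptions(precision=1,suppress=True)
o=env.observe();print(o["t"],o["position"],o["contact_force"],o["width"],o["gripper_force"])
c=env.capture("scene");d=env.capture("side");w=env.capture("wrist")
f2=lambda c,x,y:cv2.resize(c["img"][y:y+100,x:x+100,::-1],(400,400),interpolation=cv2.INTER_CUBIC)
p=proj(c,o["position"]+[0,0,20]).astype(int);q=proj(d,o["position"]+[0,0,20]).astype(int);print(p,q)
r=cv2.resize(w["img"][150:400,120:520,::-1],(400,250))
cv2.imwrite("pics/b1.png",np.vstack([np.hstack([f2(c,p[0]-50,p[1]-50),f2(d,q[0]-50,q[1]-50)])[:340],np.hstack([r,r*0])]))
E
```

```text
12.45 [ 433.  -296.4  220.6] [12.7  3.9 -0.5] 21.185089000904153 217.22634315490723
[398 156] [411 155]
```

View pics/b1.png

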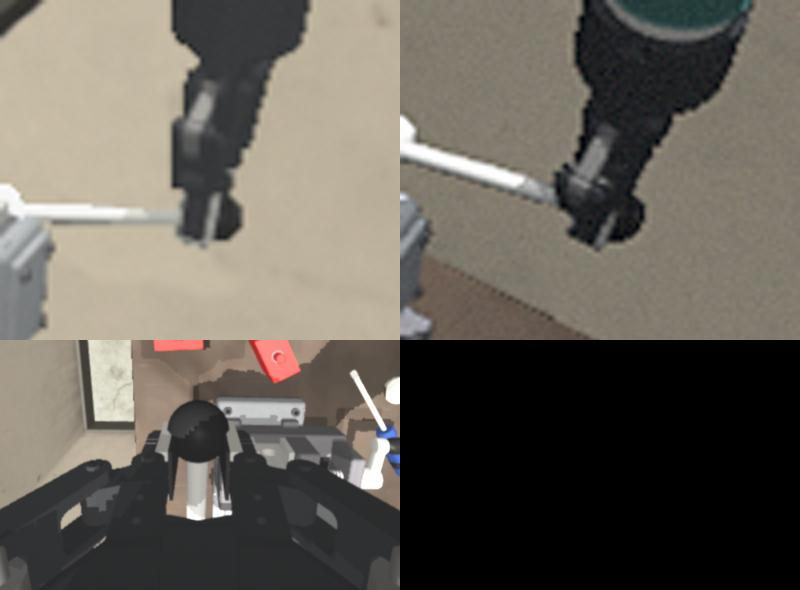

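The view shows the ball at (198,430) in the wrist crop, slipping out on the robot side (-x) of the pads. The tool is about 12 mm too far toward +x. I loosen the squeeze and slide radially outward, since the rod holds the ball, then grip again.

Emit:
{"method": "send_rows", "body": {
  "steps": [
    [[0.2,0,0],0],
    [[0.5,0,0],0],
    [[0.8,0,0],0],
    [[1.0,0,0],0],
    [[1.0,0,0],0]
  ],
  "squeeze": 20
}}

```text
t: 13.02
position: [433.0, -296.6, 222.9]
tcp_rot: [[-0.999, -0.014, 0.036], [-0.014, 1.0, 0.008], [-0.036, 0.007, -0.999]]
contact_force: [36.8, 8.2, -7.8]
width: 23.8
gripper_force: 152.6
```

```bash
python3 - <<'E'
from h import *
from cell import env
np.set_printoptions(precision=1,suppress=True)
o=env.observe();print(o["t"],o["position"],o["contact_force"],o["width"],o["gripper_force"])
w=env.capture("wrist");I=w["img"];np.savez("w4.npz",**w)
r=pts(w)[200:300,280:360];m=(I[200:300,280:360].max(2)<70)&(r[...,2]>180)&(r[...,2]<290)
n,l,st,ce=cv2.connectedComponentsWithStats(m.astype(np.uint8));k=1+st[1:,4].argmax();q=r[l==k];print(st[k],ce[k]+[280,200],q.min(0),np.median(q,0),q.max(0))
E
```

```text
13.0167 [ 433.  -296.6  222.9] [36.8  8.2 -7.8] 23.77083938108139 152.55522966384888
[   0   13   80   87 4046] [319.  252.7] [ 409.3 -312.   226. ] [ 421.3 -297.4  247.4] [ 442.2 -282.5  290. ]
```

Emit:
{"method": "send_rows", "body": {
  "steps": [
    [[-0.6,0,0],0],
    [[-1.0,0,0],0],
    [[-1.0,0,0],0]
  ]
}}

```text
t: 13.32
position: [432.5, -296.5, 221.1]
tcp_rot: [[-1.0, -0.012, 0.009], [-0.012, 1.0, 0.005], [-0.009, 0.005, -1.0]]
contact_force: [9.2, 4.2, 2.6]
width: 23.7
gripper_force: 154.2
```

Emit:
{"method": "send_rows", "body": {
  "steps": [
    [[0,0,0],0],
    [[0,0,0],0],
    [[0,0,0],0],
    [[0,0,0],0],
    [[0,0,0],0]
  ],
  "grip": 0
}}

```text
t: 13.73
position: [427.6, -298.6, 219.8]
tcp_rot: [[-1.0, -0.004, -0.001], [-0.004, 1.0, -0.0], [0.001, -0.0, -1.0]]
contact_force: [-0.0, 0.1, 0.1]
width: 82.1
gripper_force: 0.0
```

```bash
python3 - <<'E'
from h import *
from cell import env
np.set_printoptions(precision=1,suppress=True)
o=env.observe();print(o["t"],o["position"],o["contact_force"],o["width"],o["gripper_force"])
w=env.capture("wrist");c=env.capture("scene");np.savez("w5.npz",**w)
I=np.vstack([w["img"],]);
p=proj(c,o["position"]+[0,0,20]).astype(int)
a=cv2.resize(c["img"][p[1]-50:p[1]+50,p[0]-50:p[0]+50,::-1],(400,400),interpolation=cv2.INTER_CUBIC)
cv2.imwrite("pics/b2.png",np.hstack([a,w["img"][:,120:520,::-1]]))
E
```

```text
13.7333 [ 427.6 -298.6  219.8] [-0.   0.1  0.1] 82.09522838176706 0.0
```

View pics/b2.png

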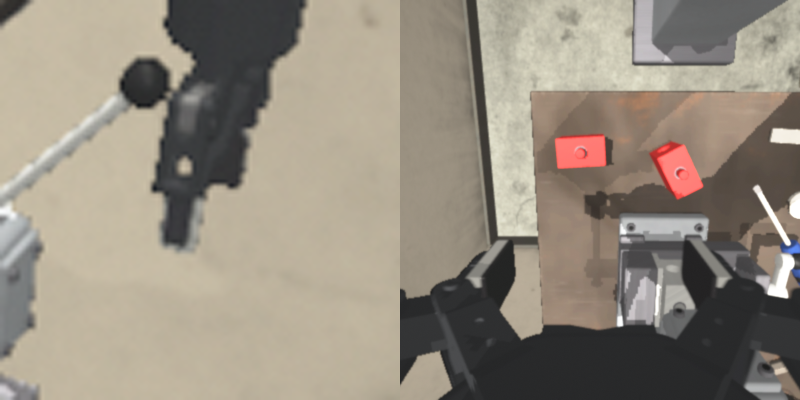

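The lever sprang back up, with the ball beside the gripper at (145,82) in the left crop. I back away in -x, rise, and remeasure the ball numerically.

Emit:
{"method": "send_rows", "body": {
  "steps": [
    [[3,0,0],0],
    [[6,0,0],0],
    [[6,0,-4],0],
    [[6,0,-8],0],
    [[6,0,-12],0]
  ]
}}

```text
t: 14.25
position: [365.5, -297.0, 338.7]
tcp_rot: [[-1.0, -0.003, -0.004], [-0.003, 1.0, 0.004], [0.004, 0.004, -1.0]]
contact_force: [1.2, -1.5, 0.6]
width: 85.6
gripper_force: 0.0
```

Emit:
{"method": "send_rows", "body": {
  "steps": [
    [[0,0,-3],0],
    [[-2,0,-6],0],
    [[-4,0,-6],0],
    [[-5,0,-6],0],
    [[-5,0,-6],0]
  ]
}}

```text
t: 14.67
position: [419.2, -298.6, 399.2]
tcp_rot: [[-1.0, -0.006, -0.001], [-0.006, 1.0, 0.001], [0.001, 0.001, -1.0]]
contact_force: [0.1, -0.2, 0.2]
width: 85.2
gripper_force: 0.0
```

```bash
python3 - <<'E'
from h import *
from cell import env
np.set_printoptions(precision=1,suppress=True)
o=env.observe();print(o["t"],o["position"],o["contact_force"],o["width"])
w=env.capture("wrist");d=env.capture("side");s0=load("scene0");d0=load("side0");w3=load("w3")
def ball(c,u0,v0,h=32):
    g=(c["img"].max(2)[v0-h:v0+h,u0-h:u0+h]<62).astype(np.uint8)
    g=cv2.morphologyEx(g,cv2.MORPH_OPEN,np.ones((5,5),np.uint8))
    n,l,st,ce=cv2.connectedComponentsWithStats(g);k=1+st[1:,4].argmax()
    cs=cv2.findContours((l==k).astype(np.uint8),0,2)[0];e=cv2.minEnclosingCircle(max(cs,key=len))
    P=pts(c)[v0-h:v0+h,u0-h:u0+h][l==k]
    print(ce[k]+[u0-h,v0-h],e[0][0]+u0-h,e[0][1]+v0-h,"r",e[1],st[k],"depth top",np.percentile(P,[3,50,97],axis=0).tolist()[1],"x",np.percentile(P[:,0],[3,97]),"z",P[:,2].max())
    return ce[k]+[u0-h,v0-h]
a=ball(w3,322,237)
p=proj(w,(472,-299,307)).astype(int);print("exp",p)
b=ball(w,*p)
A=[(s0,386.6,126.7),(d0,400.6,124.8)]
for L in(A,[(w3,*a),(w,*b)],A+[(w3,*a),(w,*b)]): print(tri(L))
E
```

```text
14.6667 [ 419.2 -298.6  399.2] [ 0.1 -0.2  0.2] 85.17475757160555
[322.1 235.1] 322.24038314819336 234.90865325927734 r 17.453575134277344 [ 16  14  33  33 910] depth top [467.64227693278224, -298.1967565936975, 320.90119299992625] x [458.4 480. ] z 539.7334938021081
exp [318 258]
[320.9 255.4] 319.84375 258.9296875 r 16.441699981689453 [ 18  18  32  28 514] depth top [463.26108641386054, -295.267241656482, 317.62821600018094] x [458.2 474.5] z 541.6881292378416
[ 474.  -300.4  307. ]
[ 495.4 -296.7  253.4]
[ 472.1 -297.6  308.3]
```

Emit:
{"method": "send_rows", "body": {
  "steps": [
    [[-3,0,0],0],
    [[-5.4,0,2],0],
    [[-5.4,0,5],0],
    [[-5.4,0,8],0],
    [[-5.4,0,10.5],0]
  ]
}}

```text
t: 15.18
position: [470.1, -297.3, 291.5]
tcp_rot: [[-1.0, -0.004, -0.004], [-0.004, 1.0, 0.003], [0.004, 0.003, -1.0]]
contact_force: [0.1, -0.1, 0.1]
width: 85.4
gripper_force: 0.0
```

Emit:
{"method": "send_rows", "body": {
  "steps": [
    [[0,0,1],0],
    [[0,0,1.2],0],
    [[0,0,1.2],0],
    [[0,0,1.2],0],
    [[0,0,1.2],0]
  ]
}}

```text
t: 15.6
position: [472.7, -299.2, 285.3]
tcp_rot: [[-1.0, -0.004, 0.003], [-0.004, 1.0, -0.002], [-0.003, -0.002, -1.0]]
contact_force: [0.4, -0.3, 0.2]
width: 85.3
gripper_force: 0.0
```

```bash
python3 - <<'E'
from h import *
from cell import env
np.set_printoptions(precision=1,suppress=True)
o=env.observe();print(o["t"],o["position"],o["contact_force"],o["width"],o["tcp_rot"][:,2])
w=env.capture("wrist");np.savez("w6.npz",**w);print(f(w))
p=proj(w,(472,-299,307)).astype(int);print("exp",p)
u0,v0=p;P=pts(w)[v0-60:v0+60,u0-60:u0+60];m=(P[...,2]>295)&(P[...,2]<330)&(abs(P[...,1]+298)<17)&(w["img"][v0-60:v0+60,u0-60:u0+60].max(2)<70)
q=P[m]
# sphere fit r=15
from scipy.optimize import least_squares
r=least_squares(lambda c:np.linalg.norm(q-c,axis=1)-15,(472,-298,306),loss="soft_l1");print(len(q),r.x,np.abs(r.fun).mean())
w3=load("w3");P=pts(w3);m=(P[...,2]>295)&(P[...,2]<330)&(abs(P[...,1]+298)<17)&(abs(P[...,0]-470)<25)&(w3["img"].max(2)<70);q=P[m]
r=least_squares(lambda c:np.linalg.norm(q-c,axis=1)-15,(472,-298,306),loss="soft_l1");print(len(q),r.x,np.abs(r.fun).mean())
E
```

```text
15.6 [ 472.7 -299.2  285.3] [ 0.4 -0.3  0.2] 85.28713783982899 [ 0. -0. -1.]
293.90496671791584
exp [320 266]
3454 [ 472.8 -297.8  309.7] 0.3661488818228671
930 [ 472.8 -297.9  309.7] 0.3738138323291145
```

```bash
cat > ball.py <<'E'
from h import *
from cell import env
from scipy.optimize import least_squares
np.set_printoptions(precision=1,suppress=True)
o=env.observe();T=o["position"];R=o["tcp_rot"]
w=env.capture("wrist");P=pts(w)
L=(P-T)@R          # tool frame; ball expected near (0,0,-20)
m=(abs(L[...,0])<35)&(abs(L[...,1])<11)&(L[...,2]>-45)&(L[...,2]<15)&(w["img"].max(2)<75)
q=P[m];r=least_squares(lambda c:np.linalg.norm(q-c,axis=1)-15,T+[0,0,22],loss="soft_l1",f_scale=1)
b=r.x;a=np.arctan2(b[2]-194.8,-(b[0]-569.2));th=np.radians(50)-a
print("t",o["t"],"tcp",T,"F",o["contact_force"],"w",o["width"],o["gripper_force"])
print("ball",b,"n",len(q),"res",np.abs(r.fun).mean(),"theta",round(th,3),"R",np.hypot(b[0]-569.2,b[2]-194.8),"ball in tool",(b-T)@R,"tilt",R[:2,2]*1000)
E
python3 ball.py
```

```text
t 15.65 tcp [ 472.8 -299.1  285.2] F [-0.5 -0.8 -0.6] w 85.44309959223303 0.0
ball [ 472.8 -297.8  309.7] n 3104 res 0.3672726110846824 theta -0.0 R 149.94970924409398 ball in tool [ -0.1   1.3 -24.5] tilt [ 2.8 -2.3]
```

Emit:
{"method": "send_rows", "body": {
  "steps": [
    [[0,0,0],0],
    [[0,0,0],0],
    [[0,0,0],0],
    [[0,0,0],0],
    [[0,0,0],0]
  ],
  "grip": 1,
  "squeeze": 45
}}

```text
t: 16.12
position: [471.9, -297.2, 283.3]
tcp_rot: [[-1.0, -0.005, 0.0], [-0.005, 1.0, 0.003], [-0.0, 0.003, -1.0]]
contact_force: [0.8, -0.4, 4.0]
width: 27.5
gripper_force: 44.1
```

Emit:
{"method": "send_rows", "body": {
  "steps": [
    [[0,0,0],0],
    [[0,0,0],0],
    [[0,0,0],0],
    [[0,0,0],0],
    [[0,0,0],0]
  ]
}}

```text
t: 16.53
position: [472.0, -297.3, 283.4]
tcp_rot: [[-1.0, -0.005, 0.0], [-0.005, 1.0, 0.002], [-0.0, 0.002, -1.0]]
contact_force: [0.2, 5.0, 4.8]
width: 28.1
gripper_force: 44.2
```

```bash
python3 ball.py
```

```text
t 16.5333 tcp [ 472.  -297.3  283.4] F [0.2 5.  4.8] w 28.13314343186241 44.17794048786163
ball [ 472.8 -297.8  309.7] n 3193 res 0.370861130569281 theta -0.0 R 149.93912845201345 ball in tool [ -0.8  -0.4 -26.3] tilt [0.4 1.9]
```

Emit:
{"method": "send_rows", "body": {
  "steps": [
    [[0.45,0,0.39],0],
    [[0.88,0,0.8],0],
    [[1.3,0,1.23],0],
    [[1.7,0,1.68],0],
    [[2.09,0,2.14],0]
  ]
}}

```text
t: 17.0
position: [452.2, -297.2, 262.6]
tcp_rot: [[-1.0, -0.005, 0.004], [-0.005, 1.0, 0.002], [-0.004, 0.002, -1.0]]
contact_force: [2.6, 7.7, 6.2]
width: 27.6
gripper_force: 44.7
```

```bash
python3 ball.py; python3 - <<'E'
import numpy as np
a0=np.radians(130);th=np.arange(.2,1.3,.04)
for k in range(0,25,5):
    print(th[k+5],[[round(float(-15*(np.cos(a0+t)-np.cos(a0+th[k]))),2),0,round(float(-15*(np.sin(a0+t)-np.sin(a0+th[k]))),2)] for t in th[k+1:k+6]])
E
```

```text
t 17.0 tcp [ 452.2 -297.2  262.6] F [2.6 7.7 6.2] w 27.630721087964837 44.65065836906433
ball [ 452.9 -297.7  289.5] n 3263 res 0.37110145126640837 theta 0.19 R 149.9804926177169 ball in tool [ -0.8  -0.4 -26.8] tilt [3.7 2.1]
0.4 [[0.36, 0, 0.48], [0.71, 0, 0.97], [1.03, 0, 1.47], [1.34, 0, 1.99], [1.62, 0, 2.52]]
0.6000000000000001 [[0.26, 0, 0.54], [0.5, 0, 1.09], [0.72, 0, 1.65], [0.92, 0, 2.21], [1.09, 0, 2.79]]
0.8 [[0.15, 0, 0.58], [0.28, 0, 1.17], [0.38, 0, 1.76], [0.46, 0, 2.35], [0.51, 0, 2.95]]
1.0000000000000002 [[0.03, 0, 0.6], [0.04, 0, 1.2], [0.02, 0, 1.8], [-0.02, 0, 2.4], [-0.08, 0, 2.99]]
1.2000000000000002 [[-0.09, 0, 0.59], [-0.2, 0, 1.18], [-0.34, 0, 1.77], [-0.49, 0, 2.35], [-0.68, 0, 2.92]]
```

Emit:
{"method": "send_rows", "body": {
  "steps": [
    [[0.36,0.05,0.48],0],
    [[0.71,0.1,0.97],0],
    [[1.03,0.1,1.47],0],
    [[1.34,0.1,1.99],0],
    [[1.62,0.1,2.52],0]
  ]
}}

```text
t: 17.47
position: [436.1, -297.1, 237.5]
tcp_rot: [[-1.0, -0.005, 0.004], [-0.005, 1.0, 0.0], [-0.004, 0.0, -1.0]]
contact_force: [1.2, 5.3, 6.3]
width: 28.0
gripper_force: 45.5
```

```bash
python3 ball.py
```

```text
t 17.4667 tcp [ 436.1 -297.1  237.5] F [1.2 5.3 6.3] w 28.000765484443246 45.475210547447205
ball [ 436.8 -297.6  265.3] n 3338 res 0.37684183243942354 theta 0.383 R 149.98023475671158 ball in tool [ -0.8  -0.5 -27.9] tilt [3.7 0.3]
```

Emit:
{"method": "send_rows", "body": {
  "steps": [
    [[0.26,0.0,0.54],0],
    [[0.5,0.05,1.09],0],
    [[0.72,0.1,1.65],0]
  ],
  "squeeze": 70
}}

```text
t: 17.77
position: [429.9, -297.0, 221.4]
tcp_rot: [[-1.0, -0.005, 0.006], [-0.005, 1.0, -0.001], [-0.006, -0.001, -1.0]]
contact_force: [2.8, 2.6, 5.5]
width: 27.1
gripper_force: 68.9
```

```bash
python3 ball.py
```

```text
t 17.7667 tcp [ 429.9 -297.   221.4] F [2.8 2.6 5.5] w 27.099715050494517 68.86644959449768
ball [ 429.7 -297.5  250. ] n 3355 res 0.3671360735780168 theta 0.496 R 149.9791193291835 ball in tool [  0.1  -0.5 -28.6] tilt [ 5.8 -1.3]
```

Emit:
{"method": "send_rows", "body": {
  "steps": [
    [[0.2,0,0.56],0],
    [[0.38,0,1.13],0],
    [[0.53,0,1.7],0]
  ]
}}

```text
t: 18.07
position: [427.2, -297.1, 204.8]
tcp_rot: [[-1.0, -0.006, 0.012], [-0.006, 1.0, -0.001], [-0.012, -0.001, -1.0]]
contact_force: [13.1, 5.7, 3.6]
width: 27.1
gripper_force: 69.2
```

```bash
python3 ball.py
```

```text
t 18.0667 tcp [ 427.2 -297.1  204.8] F [13.1  5.7  3.6] w 27.146442562674814 69.1774034500122
ball [ 424.3 -297.5  233.5] n 3424 res 0.36849694648644754 theta 0.612 R 149.98140030858434 ball in tool [  2.6  -0.5 -28.8] tilt [11.7 -0.5]
```

Emit:
{"method": "send_rows", "body": {
  "steps": [
    [[-0.2,0,-0.8],0],
    [[-0.53,0,-1.7],0],
    [[-0.85,0,-2.6],0],
    [[-1.25,0,-3.35],0],
    [[-1.8,0,-4.3],0]
  ],
  "squeeze": 40
}}

```text
t: 18.53
position: [440.3, -297.1, 246.5]
tcp_rot: [[-1.0, -0.001, -0.001], [-0.001, 1.0, -0.002], [0.001, -0.002, -1.0]]
contact_force: [1.7, 0.8, 0.9]
width: 27.4
gripper_force: 69.7
```

Emit:
{"method": "send_rows", "body": {
  "steps": [
    [[-0.5,0,-0.8],0],
    [[-1.1,0,-1.6],0],
    [[-1.9,0,-2.4],0],
    [[-2.6,0,-3.1],0],
    [[-3.1,0,-3.5],0]
  ]
}}

```text
t: 18.95
position: [465.9, -297.3, 280.6]
tcp_rot: [[-1.0, -0.004, -0.015], [-0.004, 1.0, -0.003], [0.015, -0.003, -1.0]]
contact_force: [-21.2, -4.7, -8.2]
width: 27.3
gripper_force: 68.4
```

Emit:
{"method": "send_rows", "body": {
  "steps": [
    [[0,0,0],0],
    [[0,0,0],0],
    [[0,0,0],0],
    [[0,0,0],0],
    [[0,0,0],0]
  ],
  "grip": 0
}}

```text
t: 19.37
position: [471.5, -296.4, 280.9]
tcp_rot: [[-1.0, -0.004, 0.0], [-0.004, 1.0, -0.0], [-0.0, -0.0, -1.0]]
contact_force: [0.3, -0.1, 1.1]
width: 84.7
gripper_force: 0.0
```

```bash
python3 ball.py
```

```text
t 19.3667 tcp [ 471.5 -296.4  280.9] F [ 0.3 -0.1  1.1] w 84.71145472023028 0.0
ball [ 472.8 -297.9  309.7] n 3314 res 0.37581477497448135 theta -0.0 R 149.96778084864164 ball in tool [ -1.3  -1.4 -28.8] tilt [ 0.1 -0.2]
```

Emit:
{"method": "send_rows", "body": {
  "steps": [
    [[0,0,-3],0],
    [[-0.1,-0.15,-6],0],
    [[-0.1,-0.15,-6.3],0],
    [[-0.1,-0.15,-6.3],0],
    [[-0.1,-0.15,-6.3],0]
  ]
}}

```text
t: 19.83
position: [472.5, -297.9, 344.0]
tcp_rot: [[-1.0, -0.004, 0.0], [-0.004, 1.0, -0.0], [-0.0, -0.0, -1.0]]
contact_force: [-0.2, 0.1, -0.9]
width: 85.3
gripper_force: 0.0
```

Emit:
{"method": "send_rows", "body": {
  "steps": [
    [[0,0,0],0],
    [[0,0,0],0],
    [[0,0,0],0],
    [[0,0,0],0],
    [[0,0,0],0]
  ],
  "grip": 1
}}

```text
t: 20.25
position: [472.2, -297.7, 343.4]
tcp_rot: [[-1.0, -0.004, -0.001], [-0.004, 1.0, 0.001], [0.001, 0.001, -1.0]]
contact_force: [0.9, -0.5, 0.2]
width: 26.1
gripper_force: 0.0
```

Emit:
{"method": "send_rows", "body": {
  "steps": [
    [[0,0,0],0],
    [[0,0,0],0],
    [[0,0,0],0],
    [[0,0,0],0],
    [[0,0,0],0]
  ]
}}

```text
t: 20.67
position: [472.4, -297.8, 344.1]
tcp_rot: [[-1.0, -0.004, 0.0], [-0.004, 1.0, -0.0], [-0.0, -0.0, -1.0]]
contact_force: [-0.1, 0.1, 0.3]
width: -0.0
gripper_force: 0.0
```

Emit:
{"method": "send_rows", "body": {
  "steps": [
    [[0,0,1.0],0],
    [[0,0,1.6],0],
    [[0,0,2.0],0],
    [[0,0,2.0],0]
  ]
}}

```text
t: 21.0
position: [471.6, -297.6, 324.2]
tcp_rot: [[-1.0, -0.004, -0.001], [-0.004, 1.0, -0.0], [0.001, -0.0, -1.0]]
contact_force: [-1.2, 0.9, 5.9]
width: -0.1
gripper_force: 3.6
```

Emit:
{"method": "send_rows", "body": {
  "steps": [
    [[0.45,0,0.39],0],
    [[0.88,0,0.8],0],
    [[1.3,0,1.23],0],
    [[1.7,0,1.68],0],
    [[2.09,0,2.14],0]
  ]
}}

```text
t: 21.42
position: [449.8, -297.5, 304.4]
tcp_rot: [[-1.0, -0.004, -0.002], [-0.004, 1.0, -0.001], [0.002, -0.001, -1.0]]
contact_force: [-7.4, 2.9, 12.4]
width: -0.1
gripper_force: 6.2
```

```bash
sed -i 's/L\[...,2\]>-45)&(L\[...,2\]<15)/L[...,2]>-5)\&(L[...,2]<45)/; s/T+\[0,0,22\]/T-[0,0,15]/; s/abs(L\[...,1\])<11/abs(L[...,1])<20/' ball.py; python3 ball.py
```

```text
t 21.4167 tcp [ 449.8 -297.5  304.4] F [-7.4  2.9 12.4] w -0.10374470253721652 6.247624978423119
ball [ 453.2 -297.7  290. ] n 642 res 0.37090753057360176 theta 0.186 R 150.05293255868347 ball in tool [-3.5 -0.2 14.4] tilt [-2.2 -0.9]
```

Emit:
{"method": "send_rows", "body": {
  "steps": [
    [[0.2,0,0.48],0],
    [[0.45,0,0.97],0],
    [[0.75,0,1.47],0],
    [[1.05,0,1.99],0],
    [[1.3,0,2.52],0]
  ]
}}

```text
t: 21.88
position: [436.2, -298.2, 278.7]
tcp_rot: [[-1.0, -0.003, -0.004], [-0.003, 1.0, -0.002], [0.004, -0.002, -1.0]]
contact_force: [-7.7, 1.2, 10.6]
width: 0.1
gripper_force: 5.1
```

Emit:
{"method": "send_rows", "body": {
  "steps": [
    [[0.26,0,0.54],0],
    [[0.5,0,1.09],0],
    [[0.72,0,1.65],0],
    [[0.9,0,2.21],0],
    [[1.05,0,2.79],0]
  ]
}}

```text
t: 22.3
position: [426.3, -298.3, 249.9]
tcp_rot: [[-1.0, -0.004, -0.003], [-0.004, 1.0, -0.002], [0.003, -0.002, -1.0]]
contact_force: [-2.8, 0.2, 7.8]
width: 0.1
gripper_force: 3.3
```

```bash
python3 ball.py
```

```text
t 22.3 tcp [ 426.3 -298.3  249.9] F [-2.8  0.2  7.8] w 0.10891819705273786 3.3129470609128475
ball [ 424.9 -297.5  235.2] n 1068 res 0.36588826642049166 theta 0.6 R 149.89446732250408 ball in tool [ 1.4  0.7 14.7] tilt [-3.  -1.6]
```

Emit:
{"method": "send_rows", "body": {
  "steps": [
    [[0.2,0,0.55],0],
    [[0.38,0,1.1],0],
    [[0.5,0,1.65],0],
    [[0.58,0,2.2],0],
    [[0.62,0,2.75],0]
  ]
}}

```text
t: 22.77
position: [419.5, -298.3, 223.2]
tcp_rot: [[-1.0, -0.003, -0.005], [-0.003, 1.0, -0.002], [0.005, -0.002, -1.0]]
contact_force: [-9.6, 1.0, 13.0]
width: -0.3
gripper_force: 6.5
```

Emit:
{"method": "send_rows", "body": {
  "steps": [
    [[0.03,0,0.6],0],
    [[0.04,0,1.2],0],
    [[0.02,0,1.8],0],
    [[-0.02,0,2.4],0],
    [[-0.08,0,2.99],0]
  ]
}}

```text
t: 23.18
position: [420.4, -298.5, 193.0]
tcp_rot: [[-1.0, -0.003, -0.005], [-0.003, 1.0, -0.002], [0.005, -0.002, -1.0]]
contact_force: [-6.3, 1.2, 10.7]
width: 0.3
gripper_force: 5.7
```

```bash
python3 ball.py
```

```text
t 23.1833 tcp [ 420.4 -298.5  193. ] F [-6.3  1.2 10.7] w 0.2645797068752926 5.6677234545350075
ball [ 420.2 -297.5  178.3] n 947 res 0.3586395334587764 theta 0.983 R 149.88552452478916 ball in tool [ 0.1  0.9 14.7] tilt [-4.7 -2.1]
```

Ball is centred under the shut fingertips, lever at 0.98. Continue to the block.

Emit:
{"method": "send_rows", "body": {
  "steps": [
    [[-0.1,0,0.59],0],
    [[-0.22,0,1.18],0],
    [[-0.36,0,1.77],0],
    [[-0.52,0,2.35],0],
    [[-0.6,0,2.7],0]
  ]
}}

```text
t: 23.65
position: [426.8, -298.6, 165.6]
tcp_rot: [[-1.0, -0.003, -0.004], [-0.003, 1.0, -0.002], [0.004, -0.002, -1.0]]
contact_force: [-7.7, -0.5, 10.0]
width: 0.0
gripper_force: 5.3
```

```bash
python3 ball.py
```

```text
t 23.65 tcp [ 426.8 -298.6  165.6] F [-7.7 -0.5 10. ] w 0.04520439677944136 5.306347422301769
ball [ 425.9 -297.6  150.9] n 1024 res 0.35191819942034674 theta 1.17 R 149.90501772201358 ball in tool [ 0.9  1.1 14.8] tilt [-4.2 -2.2]
```

Emit:
{"method": "send_rows", "body": {
  "steps": [
    [[-0.05,0,0.15],0],
    [[-0.1,0,0.3],0],
    [[-0.12,0,0.4],0],
    [[-0.12,0,0.4],0],
    [[-0.12,0,0.4],0]
  ]
}}

```text
t: 24.12
position: [427.5, -298.6, 162.8]
tcp_rot: [[-1.0, -0.003, -0.005], [-0.003, 1.0, -0.003], [0.005, -0.003, -1.0]]
contact_force: [-10.4, 1.0, 14.9]
width: -0.3
gripper_force: 7.6
```

Emit:
{"method": "send_rows", "body": {
  "steps": [
    [[0,0,0.1],0],
    [[0,0,0.2],0],
    [[0,0,0.2],0],
    [[0,0,0.2],0]
  ]
}}

```text
t: 24.45
position: [427.6, -298.7, 162.1]
tcp_rot: [[-1.0, -0.003, -0.005], [-0.003, 1.0, -0.003], [0.005, -0.003, -1.0]]
contact_force: [-11.1, 2.0, 22.2]
width: -0.1
gripper_force: 10.5
```

```bash
python3 ball.py
```

```text
t 24.45 tcp [ 427.6 -298.7  162.1] F [-11.1   2.   22.2] w -0.07415792803667519 10.511040017008781
ball [ 426.9 -297.6  147.6] n 995 res 0.3495613048678064 theta 1.193 R 149.8976446372223 ball in tool [ 0.6  1.2 14.5] tilt [-4.5 -3. ]
```

Emit:
{"method": "send_rows", "body": {
  "steps": [
    [[0,0,0.05],0],
    [[0,0,0.05],0],
    [[0,0,0.05],0],
    [[0,0,0.05],0],
    [[0,0,0.05],0]
  ]
}}

```text
t: 24.92
position: [427.7, -298.7, 161.8]
tcp_rot: [[-1.0, -0.003, -0.004], [-0.003, 1.0, -0.003], [0.004, -0.003, -1.0]]
contact_force: [-11.6, 3.1, 23.0]
width: -0.1
gripper_force: 11.2
```

Emit:
{"method": "send_rows", "body": {
  "steps": [
    [[0,0,0],0],
    [[0,0,0],0],
    [[0,0,0],0],
    [[0,0,0],0],
    [[0,0,0],0]
  ]
}}

```text
t: 25.33
position: [427.7, -298.7, 161.8]
tcp_rot: [[-1.0, -0.003, -0.004], [-0.003, 1.0, -0.003], [0.004, -0.003, -1.0]]
contact_force: [-10.8, 2.7, 23.4]
width: 0.5
gripper_force: 11.2
```

Emit:
{"method": "send_rows", "body": {
  "steps": [
    [[0,0,0],0],
    [[0,0,0],0],
    [[0,0,0],0],
    [[0,0,0],0],
    [[0,0,0],0]
  ]
}}

```text
t: 25.75
position: [427.7, -298.7, 161.8]
tcp_rot: [[-1.0, -0.003, -0.004], [-0.003, 1.0, -0.003], [0.004, -0.003, -1.0]]
contact_force: [-10.8, 3.6, 22.3]
width: 0.3
gripper_force: 11.2
```

Emit:
{"method": "send_rows", "body": {
  "steps": [
    [[0,0,0],0],
    [[0,0,0],0],
    [[0,0,0],0],
    [[0,0,0],0],
    [[0,0,0],0]
  ]
}}

```text
t: 26.17
position: [427.7, -298.7, 161.8]
tcp_rot: [[-1.0, -0.003, -0.004], [-0.003, 1.0, -0.003], [0.004, -0.003, -1.0]]
contact_force: [-12.4, 2.5, 23.0]
width: 0.0
gripper_force: 11.2
```

```bash
python3 ball.py; python3 - <<'E'
from h import *
from cell import env
np.set_printoptions(precision=1,suppress=True)
c=env.capture("scene");s0=load("scene0")
# ram/pin/block check: grip of crank now, block top height
P=pts(c);P0=pts(s0)
m=lambda P,I:(I.max(2)<85)&(P[...,2]>45)&(P[...,1]>-98)&(P[...,1]<-40)&(P[...,0]>480)&(P[...,0]<640)
for A,I in((P0,s0["img"]),(P,c["img"])): print(np.median(A[m(A,I)],0),m(A,I).sum())
E
```

```text
t 26.1667 tcp [ 427.7 -298.7  161.8] F [-12.4   2.5  23. ] w 0.04733882131634154 11.242497861385345
ball [ 427.  -297.6  147.4] n 995 res 0.356997870200907 theta 1.194 R 149.84806660687332 ball in tool [ 0.6  1.2 14.4] tilt [-4.4 -3.1]
[580.8 -70.1  83.5] 124
[501.  -69.8  89.1] 108
```

```bash
python3 -c "
from cell import env
print(env.close_job())"
```

```text
the job is handed in; nothing more can be done
None
```

I handed the job in at about 26 s: the vise is cranked tight, and shut fingertips hold the lever ball down at about 1.19 rad with a steady 23 N. The force rose while the lever stopped moving, so the ram is bearing on the block. I did not read the pin's flushness directly, and the verdict was not returned to me.

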